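# Turn a card stand in its polishing holder

## Task

The cake-card stand in the slide-jaw holder has its brass sides towards the jaws, where they cannot be polished: turn it a quarter turn, either way, and set it upright and square on the plate, centred between the jaws, its oak ends facing them. Then slide the loose jaw up until the stand is snug between both jaws, and let go. Leave the spare stand beside the holder where it is.

Things in the scene. Friction and masses are not known exactly. Their poses are not given: they have to be found in the camera images.
- stand_post (a point): Card stand, loose between the jaws, 0.35 kg. Oak foot 64 (x) x 42 (y) x 38 mm high; brass on its long sides (+y, -y), bare oak ends (+x, -x). On its middle a square steel post, 24 x 24 mm, 60 mm high, slotted top. Point: on the post's axis, 68 mm above the foot's underside, 30 mm above the foot's top; grip here. z up. It is 80 mm above the counter when standing on the plate.
- holder: Slide-jaw holder, fixed. Aluminium plate 120 (x) x 210 mm (y), top 12 mm above the counter; low guide bars along its long edges (top 18 mm). Origin: centre of its underside, z up. Dark steel jaws, 70 mm wide in x, centred on x = 0, top 42 mm above the counter. The fixed jaw's face is at y = -80 mm, looking to +y; the loose jaw is on the +y side.
- jaw (a joint): Loose jaw: gap between the jaw faces, m (0 to 0.112); starts wide open. Its face is at holder y = -80 mm + gap; 45 mm thick in y; slides along y with 3 N friction, stays where left. On it an upright tab 20 (x) x 14 (y) mm, 42 to 78 mm above the counter, centred at x = 0, holder y = -50 mm + gap: pinch it across x, or push the jaw from behind.
- spare_post (a point): Spare card stand, same make and size, standing on the counter beside the holder: leave it. Point on its post's axis, 68 mm above its underside.
There are look-alikes about, which are no part of the job. Leave any green look-alike of the part that bears stand_post alone.

How it is judged:
By the outcome, as a careful person would: the job done as asked, in the order asked, and still so for the second after the job is handed in, with the robot touching nothing.
It also fails if it takes over 50 s, if anything falls off the work surface, if the arm or the gripper's body presses on something with over 40 N, if the wrist force passes 120 N, or if a joint passes its speed limit or range.

## Robot

A 6-joint arm with a two-finger parallel gripper is mounted at the origin on the work surface. World frame = base frame: x ahead of the robot, y to its left, z up, the work surface at z = 0. Lengths are in m, angles in rad, forces in N, time in s.
With the tool pointing down it reaches from about 0.3 to 0.775 m from the base axis. Payload 14.6 kg.
Tool frame: the origin (TCP) lies between the finger pads; the fingertips stand 19 mm ahead of it and the grasp point (between the pads) is the TCP (robot.tips_ahead is the distance from the TCP to the fingertips, in m); z points along the fingers, y is the line along which they close (so a half turn about z gives the same grasp; the last joint's range is limited). The gripper opens to 85 mm and grips with 20 to 120 N. Pads are 22 mm wide; open, the fingers measure 114 mm over their backs; the gripper's body (76 mm by 85 mm) begins 54 mm behind the grasp point. The pads swing forward as they close: fully open they stand 13 mm farther back than shut.
Start: joints at [-1.33, 0.3, 1.521, -0, 1.321, -0.067], TCP at [0.167, -0.524, 0.25] pointing down, gripper open.
Joint ranges: [-3.03, 3.03], [-0.79, 2.21], [0.23, 2.52], [-1.04, 4.18], [0, 3.07], [-2.55, 2.55]. Speed limits (rad/s): [2.22, 2.22, 2.57, 3.14, 3.14, 3.14].

## Interface

Orientations are given as [roll, pitch, yaw] about the fixed x, y, z axes, in that order (R = Rz(yaw) Ry(pitch) Rx(roll)).
In Python, from plant import robot gives the robot as it stands. The module is installed in compiled form; this text tells all that it offers.
- The arm moves only by the shell command python3 -m handwheel 'ROWS' [OPENING] [FORCE]. ROWS is JSON, a list of rows, each an object with "dp": the shift along the tool's x, y, z in m, a list of three; "twist": the turn, a rotation vector about the tool's x, y, z in degrees, a list of three. A call has 1 to 20 rows; each row shifts and turns the commanded pose from where the row before left it, along the tool's axes as they then stand; what a row does not reach is not made up. A row lasts 1/12 s, in which the tool goes at most 41.7 mm and 7.16 degrees, less where a joint would pass 70% of its speed; a pose out of reach is approached as far as the arm can. A call is refused whole if a number of a shift passes 0.0417 or a number of a turn 7.16, either way. A call with a gripper value outside its range is refused whole. OPENING is the opening, from 0 (shut) to 1 (fully open), set as the call begins (- or left out, the last holds). The fingers move at their own pace and stop on an object; FORCE is the grip in N (left out, the last holds). Time passes only in rows, so rows that do not move let the fingers close. It gives the time, the measured TCP pose, the force, the opening and the grip force at its end, in the units of the state.
- robot.get_state(): the state, without advancing time (a new reading comes with each control period).
- robot.grab_frame(name): name is "scene" or "side" or "wrist"; returns a dict with "color" (420x560x3 uint8, blue, green, red), "z_map" (420x560 float32, m along the optical axis (not along the pixel's ray), 0 where there is no reading), "K" (3x3 intrinsics, pixels), "R" (3x3) and "t" (3): a world point X has camera coordinates R X + t; the wrist camera has in their place "mount" (4x4, takes a point from camera to tool coordinates, whose origin is the TCP and whose axes are the flange's). Camera axes: x right, y down, z forward; pixel columns grow to the right and rows downward; lengths in m; the calibration is good to about 2 mm. A picture is of the moment at which its call begins: read the wrist's pose just before it.
- robot.finish_job(): hands the job in; it is judged then, once.
The state is a dict: "t": time; "q": joint angles; "joint_velocities": joint speeds; "joint_efforts": joint torques, N m; "ee_pos": TCP position; "eef_rot": TCP orientation; "force": force on the tool from outside, world axes, zero at the start; "torque": the same for the moment, N m; "width": finger opening in m; "gripper_force": force on a finger pad.
Only numpy, scipy, OpenCV 4.12 (cv2) and the standard library are available. Lean on these libraries where they do the work, as an engineer would, in place of code of your own. Each camera call takes 0.05 s, during which the arm holds its last target. There are 200 camera calls.

## Working session

There is one attempt and no reset: what is moved stays moved. The work goes in short steps, Python scripts to look and compute and a shell command to move; the robot and the scene stay as the last step left them, time stands still between calls to the robot, and variables do not carry over. Pictures are saved under pics/ and viewed, at most 10 in all, crops included, and the job is handed in when it is done.

```bash
mkdir -p pics
cat > h.py <<'E'
import numpy as np, cv2
from scipy.spatial.transform import Rotation as Ro
from plant import robot
def cloud(f):
    z=f["z_map"];v,u=np.mgrid[:z.shape[0],:z.shape[1]];K=f["K"]
    P=np.stack([(u-K[0,2])/K[0,0]*z,(v-K[1,2])/K[1,1]*z,z],-1)
    return P
def world(f,s=None):
    P=cloud(f)
    if "R" in f and f["R"] is not None: return (P-f["t"])@f["R"]
    M=np.array(f["mount"]);P=P@M[:3,:3].T+M[:3,3]
    return P@Ro.from_euler('xyz',s["eef_rot"]).as_matrix().T+s["ee_pos"]
E
python3 - <<'E'
from h import *
s=robot.get_state();print(s)
a=robot.grab_frame("scene");b=robot.grab_frame("side")
np.savez("f0.npz",A=world(a),B=world(b),a=a["color"],b=b["color"])
cv2.imwrite("pics/a.png",a["color"]);cv2.imwrite("pics/b.png",b["color"])
E
```

```text
{'t': 0.0, 'q': array([-1.32956865e+00,  3.00505953e-01,  1.52158998e+00, -4.01959469e-06,
        1.32071478e+00, -6.66106646e-02]), 'joint_velocities': array([ 0.00096349, -0.00026356, -0.00134002,  0.00099728,  0.00045708,
       -0.00107031]), 'joint_efforts': array([ 1.47366256e-03, -5.43497658e+01, -3.61790657e+01, -4.02159662e-05,
        3.93553841e-03, -3.96605151e-05]), 'ee_pos': array([ 0.16658843, -0.52393663,  0.24969842]), 'eef_rot': array([-3.14037704e+00, -7.71910375e-05,  3.07839293e-01]), 'force': array([-0.17290902, -0.04872386,  1.14580949]), 'torque': array([ 0.0659606 ,  0.00147297, -0.02088105]), 'gripper_force': 0.0, 'width': 0.08556611264913305}
```

View pics/a.png

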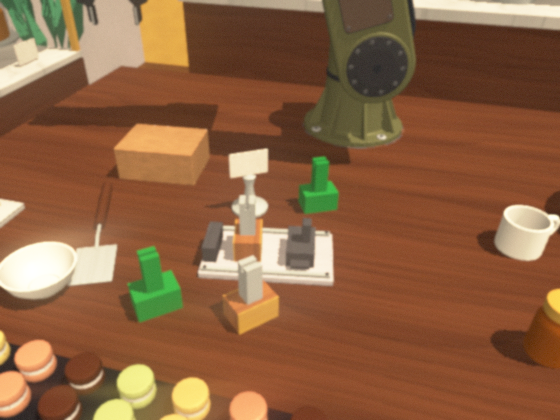

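View pics/b.png

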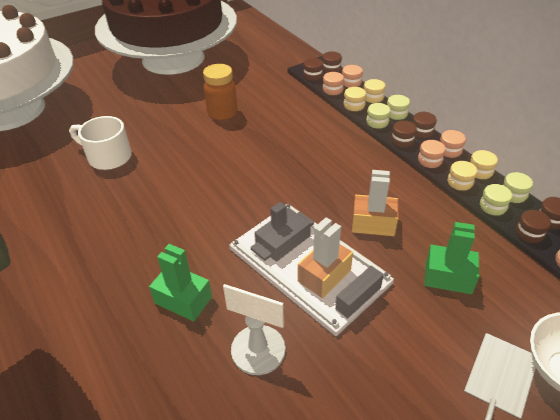

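The holder's stand is at scene (248,235) and side (326,255), standing between the two jaws. It could be confused with the spare at scene (250,300), the green look-alikes at scene (318,190) and (153,290), and the white card holder at scene (249,185). I choose the orange-and-brass stand on the plate.

Run:
```python
from h import *
d=np.load("f0.npz");A,B,a,b=[d[k] for k in "ABab"]
for n,u,v in [("post",248,215),("fixed",213,238),("loose",301,245),("tab",307,230),("spare",250,280),("plate",275,270),("g1",318,175)]: print(n,A[v,u].round(3))
for n,u,v in [("post",326,235),("loose",285,235),("spare",379,190),("card",253,305),("tab",279,212)]: print(n,B[v,u].round(3))
P=B.reshape(-1,3);P=np.vstack([P,A.reshape(-1,3)])
c=B[240,326]
def rect(m,n):
    q=(P[m,:2]*1000).astype(np.float32);r=cv2.minAreaRect(q);print(n,m.sum(),np.round(r[0],1),np.round(r[1],1),round(r[2],1))
near=np.hypot(*(P[:,:2]-c[:2]).T)<.16
rect(near&(abs(P[:,2]-.013)<.004),"plate")
for n,uv in [("post",(326,235)),("spare",(379,190))]:
    c=B[uv[1],uv[0]]
    nr=np.hypot(*(P[:,:2]-c[:2]).T)<.03
    z0=P[nr&(P[:,2]<.15),2].max();print(z0); rect(nr&(P[:,2]>z0-.045)&(P[:,2]<.15),n)
cv2.imwrite("pics/c.png",cv2.resize(b[190:330,220:400],None,fx=4,fy=4,interpolation=cv2.INTER_CUBIC))
```

```text
post [ 0.579 -0.09   0.089]
fixed [ 0.591 -0.145  0.042]
loose [ 0.57  -0.006  0.043]
tab [0.562 0.001 0.067]
spare [ 0.708 -0.045  0.081]
plate [ 0.612 -0.037  0.018]
g1 [ 0.403 -0.014  0.075]
post [ 0.555 -0.106  0.109]
loose [ 0.546 -0.027  0.042]
spare [ 0.685 -0.06   0.081]
card [ 0.431 -0.138  0.1  ]
tab [ 0.548 -0.011  0.074]
plate 7849 [562.6 -65.3] [234.2 308.1] 83.7
0.1124071502939018
post 1223 [565.8 -95.5] [30.  26.1] 13.8
0.10047051423982616
spare 1385 [693.2 -51. ] [30.9 25.9] 48.2
```

View pics/c.png

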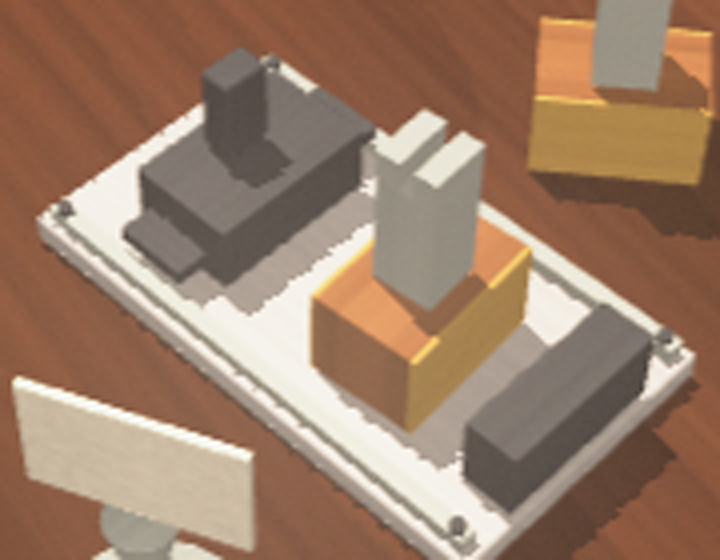

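The crop shows the stand in the holder at about (420,270) with brass towards the jaws, the loose jaw with its tab at (235,150), and the fixed jaw at (560,400). It is the right stand. Next I fit the holder's pose.

Run:
```python
from h import *
d=np.load("f0.npz")
for n in ("A","B"):
    P=d[n].reshape(-1,3);C=d[n.lower()].reshape(-1,3).astype(float)
    near=np.hypot(P[:,0]-.565,P[:,1]+.07)<.15
    w=near&(C.min(1)>90)&(P[:,2]>.005)&(P[:,2]<.022)
    def rect(m,t):
        q=(P[m,:2]*1000).astype(np.float32);r=cv2.minAreaRect(q);print(n,t,m.sum(),np.round(r[0],1),np.round(r[1],1),round(r[2],1))
    rect(w,"plate")
    j=near&(C.max(1)<125)&(np.ptp(C,axis=1)<40)&(abs(P[:,2]-.042)<.004)
    rect(j&(P[:,1]<-.11),"fixed");rect(j&(P[:,1]>-.06),"loose")
    f=near&(abs(P[:,2]-.050)<.003)&(np.hypot(P[:,0]-.566,P[:,1]+.095)<.05)
    rect(f,"foot")
    rect(near&(abs(P[:,2]-.11)<.003),"posttop"); rect(near&(P[:,2]>.075)&(P[:,2]<.081)&(P[:,1]>-.05),"tab")
```

```text
A plate 3853 [520.6 -68.6] [211.8 209.1] 10.7
A fixed 266 [ 583.1 -149.3] [68.7 22.1] 10.3
A loose 282 [556.1 -11. ] [69.9 38.7] 11.7
A foot 468 [567.7 -94. ] [68.  44.2] 15.3
A posttop 223 [ 505.5 -123.4] [158.4  53.3] 13.0
A tab 130 [628.1 -20. ] [ 18.1 176.5] 76.4
B plate 5086 [517.8 -71.1] [206.1 212.4] 11.5
B fixed 213 [ 577.7 -152.9] [68.7 21.2] 11.4
B loose 420 [551.9 -13.3] [71.2 44.6] 12.6
B foot 774 [563.9 -96.1] [66.  45.4] 14.3
B posttop 330 [ 507.8 -123.6] [152.1  33. ] 22.9
B tab 117 [613.5 -22. ] [ 19. 154.] 74.0
```

```bash
python3 -m handwheel '[{"dp":[0.0268,-0.0152,0],"twist":[0,0,0]},{"dp":[0.0268,-0.0152,0],"twist":[0,0,0]},{"dp":[0.0268,-0.0152,0],"twist":[0,0,0]},{"dp":[0.0268,-0.0152,0],"twist":[0,0,0]},{"dp":[0.0268,-0.0152,0],"twist":[0,0,0]},{"dp":[0.0268,-0.0152,0],"twist":[0,0,0]},{"dp":[0.0268,-0.0152,0],"twist":[0,0,0]},{"dp":[0.0268,-0.0152,0],"twist":[0,0,0]},{"dp":[0.0268,-0.0152,0],"twist":[0,0,0]},{"dp":[0.0268,-0.0152,0],"twist":[0,0,0]},{"dp":[0.0268,-0.0152,0],"twist":[0,0,0]},{"dp":[0.0268,-0.0152,0],"twist":[0,0,0]},{"dp":[0.0268,-0.0152,0],"twist":[0,0,0]},{"dp":[0.0268,-0.0152,0],"twist":[0,0,0]},{"dp":[0.0268,-0.0152,0],"twist":[0,0,0]},{"dp":[0.0268,-0.0152,0],"twist":[0,0,0]},{"dp":[0.0268,-0.0152,0],"twist":[0,0,0]},{"dp":[0.0268,-0.0152,0],"twist":[0,0,0]},{"dp":[0.0268,-0.0152,0],"twist":[0,0,0]},{"dp":[0,0,0],"twist":[0,0,3]}]' 1 40
cat > w.py <<'E'
from h import *
import sys
s=robot.get_state();f=robot.grab_frame("wrist");W=world(f,s)
np.savez("w%s.npz"%sys.argv[1],W=W,c=f["color"]);cv2.imwrite("pics/w%s.png"%sys.argv[1],f["color"])
print(s["ee_pos"].round(4),np.degrees(s["eef_rot"]).round(2))
P=W.reshape(-1,3);C=f["color"].reshape(-1,3).astype(float)
near=np.hypot(P[:,0]-.565,P[:,1]+.07)<.16
def rect(m,t):
    if m.sum()<5: return print(t,"none")
    q=(P[m,:2]*1000).astype(np.float32);r=cv2.minAreaRect(q);print(t,m.sum(),np.round(r[0],1),np.round(r[1],1),round(r[2],1),P[m,2].mean().round(4))
pl=near&(C.min(1)>90)&(P[:,2]<.022)&(P[:,2]>.005)
im=pl.reshape(420,560).astype(np.uint8);k,l,st,_=cv2.connectedComponentsWithStats(im)
rect((l==1+st[1:,4].argmax()).ravel(),"plate")
j=near&(C.max(1)<125)&(np.ptp(C,axis=1)<40)&(abs(P[:,2]-.042)<.005)
rect(j&(P[:,1]<-.12),"fixed");rect(j&(P[:,1]>-.065),"loose")
s0=np.hypot(P[:,0]-.566,P[:,1]+.095)<.06
rect(s0&(abs(P[:,2]-.05)<.004),"foot");rect(s0&(abs(P[:,2]-.11)<.006),"top")
rect(near&(abs(P[:,2]-.078)<.004)&(np.hypot(P[:,0]-.552,P[:,1]+.005)<.06)&(C.max(1)<125),"tab")
E
python3 w.py 1
```

```text
t: 1.77
ee_pos: [0.5665, -0.0911, 0.2495]
eef_rot: [-3.141, 0.0, 0.26]
force: [-0.7, -0.4, 0.1]
width: 0.0857
gripper_force: 0.0
[ 0.5665 -0.0911  0.2495] [-1.7994e+02  2.0000e-02  1.4870e+01]
plate 14236 [561.7 -62.4] [120.4 210.2] 10.7 0.0142
fixed 1824 [ 525.5 -151.9] [178.4  33.4] 0.6 0.0428
loose 1417 [558.9 -16.2] [ 66. 272.] 83.3 0.0427
foot 1960 [564.6 -96. ] [63.8 44. ] 14.6 0.051
top 793 [564.4 -96. ] [24.6 24.1] 15.4 0.1109
tab 230 [551.2  -4.7] [20.  12.1] 9.7 0.0781
```

View pics/w1.png

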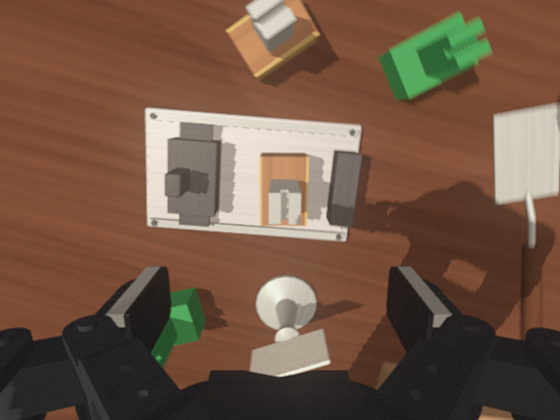

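The wrist view shows the plate around (255,175), the stand at (285,190), the loose jaw at (190,178) and the fixed jaw at (345,188), with the card holder and the greens clear of the descent.

```bash
python3 -m handwheel '[{"dp":[-0.0032,0.0042,0.02],"twist":[0,0,0]},{"dp":[0,0,0.025],"twist":[0,0,0]},{"dp":[0,0,0.025],"twist":[0,0,0]},{"dp":[0,0,0.025],"twist":[0,0,0]},{"dp":[0,0,0.025],"twist":[0,0,0]},{"dp":[0,0,0.02],"twist":[0,0,0]},{"dp":[0,0,0.015],"twist":[0,0,0]},{"dp":[0,0,0.01],"twist":[0,0,0]},{"dp":[0,0,0.0045],"twist":[0,0,0]},{"dp":[0,0,0],"twist":[0,0,0]},{"dp":[0,0,0],"twist":[0,0,0]}]' 1
python3 -m handwheel '[{"dp":[0,0,0],"twist":[0,0,0]},{"dp":[0,0,0],"twist":[0,0,0]},{"dp":[0,0,0],"twist":[0,0,0]},{"dp":[0,0,0],"twist":[0,0,0]},{"dp":[0,0,0],"twist":[0,0,0]},{"dp":[0,0,0],"twist":[0,0,0]},{"dp":[0,0,0],"twist":[0,0,0]},{"dp":[0,0,0],"twist":[0,0,0]},{"dp":[0,0,0],"twist":[0,0,0]},{"dp":[0,0,0],"twist":[0,0,0]}]' 0 40
```

```text
t: 2.73
ee_pos: [0.5626, -0.0997, 0.0815]
eef_rot: [3.141, -0.001, 0.256]
force: [-0.7, -0.4, 0.1]
width: 0.0853
gripper_force: 0.0
t: 3.57
ee_pos: [0.5623, -0.0995, 0.0807]
eef_rot: [-3.141, 0.0, 0.255]
force: [-1.8, 1.1, 0.0]
width: 0.0235
gripper_force: 45.5
```

```bash
python3 -m handwheel '[{"dp":[0,0,-0.01],"twist":[0,0,0]},{"dp":[0,0,-0.02],"twist":[0,0,0]},{"dp":[0,0,-0.02],"twist":[0,0,0]},{"dp":[0,0,-0.01],"twist":[0,0,0]},{"dp":[0,0,0],"twist":[0,0,0]},{"dp":[0,0,0],"twist":[0,0,-6]},{"dp":[0,0,0],"twist":[0,0,-7]},{"dp":[0,0,0],"twist":[0,0,-7]},{"dp":[0,0,0],"twist":[0,0,-7]},{"dp":[0,0,0],"twist":[0,0,-7]},{"dp":[0,0,0],"twist":[0,0,-7]},{"dp":[0,0,0],"twist":[0,0,-7]},{"dp":[0,0,0],"twist":[0,0,-7]},{"dp":[0,0,0],"twist":[0,0,-7]},{"dp":[0,0,0],"twist":[0,0,-7]},{"dp":[0,0,0],"twist":[0,0,-7]},{"dp":[0,0,0],"twist":[0,0,-7]},{"dp":[0,0,0],"twist":[0,0,-3]},{"dp":[0,0,0],"twist":[0,0,0]},{"dp":[0,0,0],"twist":[0,0,0]}]' 0
python3 -m handwheel '[{"dp":[0,0,0],"twist":[0,0,0]},{"dp":[0,0,0],"twist":[0,0,0]}]'
python3 w.py 2
```

```text
t: 5.23
ee_pos: [0.5621, -0.0995, 0.1399]
eef_rot: [-3.141, -0.0, 1.754]
force: [-0.1, -0.1, -3.4]
width: 0.0237
gripper_force: 45.0
t: 5.4
ee_pos: [0.5623, -0.0995, 0.1405]
eef_rot: [-3.141, -0.0, 1.755]
force: [-0.1, -0.9, -2.9]
width: 0.0235
gripper_force: 45.0
[ 0.5623 -0.0995  0.1405] [-1.7998e+02 -1.0000e-02  1.0055e+02]
plate 25521 [562.8 -65.8] [120.5 203.2] 10.7 0.0143
fixed 122 [ 438.7 -137.8] [11.2  3. ] 80.4 0.0422
loose 7672 [555.6 -15.9] [ 70.1 278.4] 84.2 0.043
foot none
top 5806 [557.9 -81.7] [44.5 35.3] 10.2 0.1107
tab 971 [550.9  -3.2] [20.  14.4] 10.2 0.0785
```

View pics/w2.png

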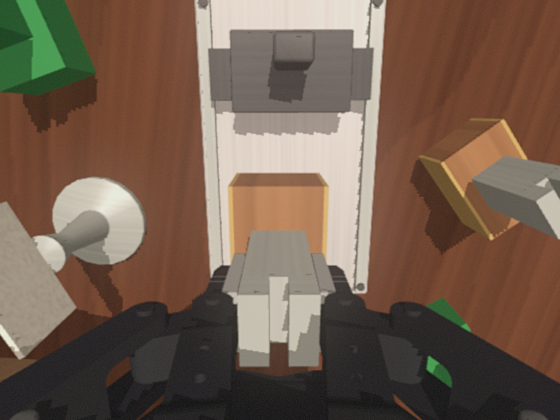

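The wrist view shows the foot at (278,215), its oak end facing the loose jaw at (290,70) and brass to left and right, about 7 mm left of the plate's axis. I correct that and lower the stand.

```bash
python3 -m handwheel '[{"dp":[0.006,0.004,0],"twist":[0,0,0]},{"dp":[0.0048,0.0032,0],"twist":[0,0,0]},{"dp":[0,0,0.015],"twist":[0,0,0]},{"dp":[0,0,0.02],"twist":[0,0,0]},{"dp":[0,0,0.012],"twist":[0,0,0]},{"dp":[0,0,0.006],"twist":[0,0,0]},{"dp":[0,0,0.003],"twist":[0,0,0]},{"dp":[0,0,0],"twist":[0,0,0]},{"dp":[0,0,0],"twist":[0,0,0]},{"dp":[0,0,0],"twist":[0,0,0]}]'
python3 - <<'E'
from h import *
import os
os.system("python3 w.py 3")
d=np.load("w3.npz");W=d["W"];P=W.reshape(-1,3);C=d["c"].reshape(-1,3).astype(float)
o=np.array([.5624,-.0641]);R=Ro.from_euler('z',-10.7,degrees=True).as_matrix()[:2,:2]
H=(P[:,:2]-o)@R.T
s=robot.get_state();print("tcp holder",(s["ee_pos"][:2]-o)@R.T)
m=(abs(P[:,2]-.053)<.006)&(abs(H[:,0])<.05)&(H[:,1]>-.07)&(H[:,1]<.02)&(C[:,2]-C[:,0]>50)
print(m.sum(),np.percentile(H[m],[1,99],axis=0),P[m,2].mean())
m=(abs(P[:,2]-.042)<.004)&(abs(H[:,0])<.05)&(H[:,1]>.01)&(H[:,1]<.09)
print(np.percentile(H[m],[1,99],axis=0))
E
```

```text
t: 6.28
ee_pos: [0.5679, -0.0877, 0.0857]
eef_rot: [3.14, 0.001, 1.756]
force: [0.4, 0.4, -4.1]
width: 0.0235
gripper_force: 44.9
[ 0.5679 -0.0877  0.0857] [1.7993e+02 3.0000e-02 1.0063e+02]
plate 31532 [560.4 -53.6] [120.5 169.9] 10.6 0.0145
fixed 1364 [ 519.2 -146.6] [ 22.1 166.3] 86.9 0.0427
loose 14112 [604.4 -19.1] [ 63.7 185. ] 81.1 0.043
foot 343 [567.3 -56.5] [26.8 50.5] 62.9 0.0501
top 6315 [566.3 -85.3] [85.8 27.8] 11.1 0.1121
tab 2112 [550.8  -3.4] [20.1 14.3] 10.1 0.0786
this script no longer has the robotException ignored in: <_io.TextIOWrapper mode='rw' encoding='UTF-8'>
Traceback (most recent call last):
BrokenPipeError: [Errno 32] Broken pipe
```

```bash
cat > m.py <<'E'
import numpy as np,sys
from scipy.spatial.transform import Rotation as Ro
d=np.load(sys.argv[1]);P=d["W"].reshape(-1,3);C=d["c"].reshape(-1,3).astype(float)
o=np.array([.5624,-.0641]);R=Ro.from_euler('z',-10.7,degrees=True).as_matrix()[:2,:2]
H=(P[:,:2]-o)@R.T
def pr(m,t):
    if m.sum()>5: print(t,m.sum(),(1000*np.percentile(H[m],[1,99],axis=0)).round(1).tolist(),P[m,2].mean().round(4))
pr((abs(P[:,2]-.055)<.007)&(abs(H[:,0])<.05)&(H[:,1]>-.07)&(H[:,1]<.025)&(C[:,2]-C[:,0]>40),"foot top")
pr((abs(P[:,2]-.042)<.004)&(abs(H[:,0])<.05)&(H[:,1]>-.03)&(H[:,1]<.09)&(np.ptp(C,axis=1)<40),"loose")
pr((abs(P[:,2]-.078)<.003)&(abs(H[:,0])<.03)&(H[:,1]>-.02)&(H[:,1]<.09)&(C.max(1)<125),"tab")
pr((abs(P[:,2]-.018)<.002)&(abs(H[:,0])<.075)&(H[:,1]>.0)&(H[:,1]<.09),"bars")
E
python3 m.py w3.npz; python3 -c "
import numpy as np
a=np.radians(10.7);d=np.array([.5679-.5624,-.0877+.0641]);print(d@[np.cos(a),np.sin(a)],d@[-np.sin(a),np.cos(a)])"
```

```text
foot top 5667 [[-21.7, -19.5], [21.7, 11.6]] 0.0557
loose 14252 [[-34.3, 32.4], [34.2, 76.3]] 0.043
tab 2254 [[-22.8, -17.6], [23.0, 68.7]] 0.0786
bars 4319 [[-56.5, 0.8], [56.3, 89.4]] 0.0188
0.0010226382578902128 -0.02421082838304998
```

Laterally it's centred; I shift 3 mm towards the fixed jaw, lower the last 4–5 mm, and release.

```bash
python3 -m handwheel '[{"dp":[-0.003,0,0],"twist":[0,0,0]},{"dp":[0,0,0.002],"twist":[0,0,0]},{"dp":[0,0,0.0015],"twist":[0,0,0]},{"dp":[0,0,0.0008],"twist":[0,0,0]},{"dp":[0,0,0],"twist":[0,0,0]},{"dp":[0,0,0],"twist":[0,0,0]},{"dp":[0,0,0],"twist":[0,0,0]}]'
```

```text
t: 6.92
ee_pos: [0.568, -0.0907, 0.0807]
eef_rot: [3.141, 0.0, 1.756]
force: [-2.3, -1.9, 2.6]
width: 0.0235
gripper_force: 45.6
```

```bash
python3 -m handwheel '[{"dp":[0,0,0],"twist":[0,0,0]},{"dp":[0,0,0],"twist":[0,0,0]},{"dp":[0,0,0],"twist":[0,0,0]},{"dp":[0,0,0],"twist":[0,0,0]},{"dp":[0,0,0],"twist":[0,0,0]},{"dp":[0,0,0],"twist":[0,0,0]},{"dp":[0,0,-0.01],"twist":[0,0,0]},{"dp":[0,0,-0.025],"twist":[0,0,0]},{"dp":[0,0,-0.025],"twist":[0,0,0]},{"dp":[0,0,-0.01],"twist":[0,0,0]},{"dp":[-0.02,0,-0.02],"twist":[0,0,0]},{"dp":[-0.02,0,-0.02],"twist":[0,0,0]},{"dp":[0,0,0],"twist":[0,0,0]},{"dp":[0,0,0],"twist":[0,0,0]},{"dp":[0,0,0],"twist":[0,0,0]},{"dp":[0,0,0],"twist":[0,0,0]}]' 1
python3 w.py 4; python3 m.py w4.npz
```

```text
t: 8.25
ee_pos: [0.575, -0.1292, 0.1895]
eef_rot: [-3.14, -0.001, 1.757]
force: [-1.0, 0.0, 0.1]
width: 0.0854
gripper_force: 0.0
[ 0.575  -0.1292  0.1895] [-1.7991e+02 -5.0000e-02  1.0066e+02]
plate 18098 [564.2 -74.5] [120.5 184.3] 10.7 0.0143
fixed 2570 [ 563.2 -150.1] [ 38.5 256.2] 85.6 0.0427
loose 3976 [552.7 -20. ] [ 64.5 282.7] 84.8 0.0429
foot 3505 [566.4 -87.4] [44.  63.4] 10.7 0.0509
top 1402 [566.4 -87.6] [23.8 24.2] 10.8 0.111
tab 513 [551.4  -6. ] [19.6  9.1] 10.5 0.0784
foot top 3495 [[-22.1, -55.0], [21.4, 8.0]] 0.0509
loose 5866 [[-34.3, 31.9], [34.2, 72.8]] 0.0429
tab 495 [[-9.8, 54.7], [9.6, 63.4]] 0.0785
bars 1841 [[-56.5, 0.8], [56.3, 79.1]] 0.0187
```

View pics/w4.png

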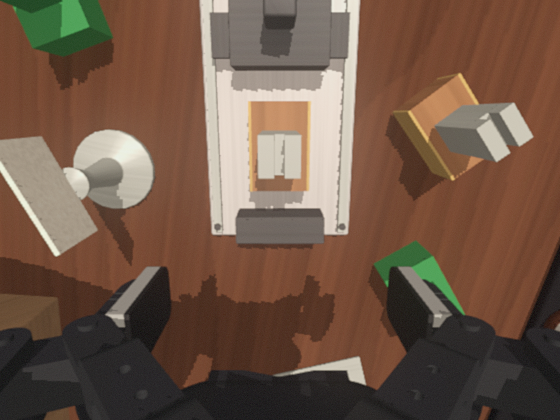

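The picture shows the stand at (280,145), square, oak ends towards the jaws and centred (x −0.3 mm, y −23.5 mm). Next I go to the tab.

```bash
python3 -m handwheel '[{"dp":[0.02,0,0],"twist":[0,0,0]},{"dp":[0.03,0,0],"twist":[0,0,0]},{"dp":[0.03,0,0],"twist":[0,0,0]},{"dp":[0.03,0,0],"twist":[0,0,0]},{"dp":[0.0185,0,0],"twist":[0,0,0]},{"dp":[0,0,0],"twist":[0,0,0]},{"dp":[0,0,0],"twist":[0,0,0]},{"dp":[0,0,0.025],"twist":[0,0,0]},{"dp":[0,0,0.03],"twist":[0,0,0]},{"dp":[0,0,0.03],"twist":[0,0,0]},{"dp":[0,0,0.02],"twist":[0,0,0]},{"dp":[0,0,0.012],"twist":[0,0,0]},{"dp":[0,0,0.0045],"twist":[0,0,0]},{"dp":[0,0,0],"twist":[0,0,0]},{"dp":[0,0,0],"twist":[0,0,0]},{"dp":[0,0,0],"twist":[0,0,0]}]'
python3 -m handwheel '[{"dp":[0,0,0],"twist":[0,0,0]},{"dp":[0,0,0],"twist":[0,0,0]},{"dp":[0,0,0],"twist":[0,0,0]},{"dp":[0,0,0],"twist":[0,0,0]},{"dp":[0,0,0],"twist":[0,0,0]},{"dp":[0,0,0],"twist":[0,0,0]},{"dp":[0,0,0],"twist":[0,0,0]},{"dp":[0,0,0],"twist":[0,0,0]},{"dp":[0,0,0],"twist":[0,0,0]},{"dp":[0,0,0],"twist":[0,0,0]}]' 0 50
```

```text
t: 9.63
ee_pos: [0.5524, -0.0038, 0.0703]
eef_rot: [3.14, 0.001, 1.756]
force: [-0.2, 0.5, 0.1]
width: 0.0857
gripper_force: 0.0
t: 10.47
ee_pos: [0.5518, -0.0035, 0.0692]
eef_rot: [3.141, 0.0, 1.756]
force: [-1.0, 0.6, 4.6]
width: 0.0193
gripper_force: 49.1
```

```bash
python3 -m handwheel '[{"dp":[-0.003,0,0],"twist":[0,0,0]},{"dp":[-0.004,0,0],"twist":[0,0,0]},{"dp":[-0.004,0,0],"twist":[0,0,0]},{"dp":[-0.004,0,0],"twist":[0,0,0]},{"dp":[-0.003,0,0],"twist":[0,0,0]},{"dp":[-0.002,0,0],"twist":[0,0,0]},{"dp":[-0.002,0,0],"twist":[0,0,0]},{"dp":[-0.002,0,0],"twist":[0,0,0]},{"dp":[-0.002,0,0],"twist":[0,0,0]},{"dp":[-0.002,0,0],"twist":[0,0,0]},{"dp":[-0.002,0,0],"twist":[0,0,0]},{"dp":[-0.002,0,0],"twist":[0,0,0]},{"dp":[-0.002,0,0],"twist":[0,0,0]},{"dp":[-0.002,0,0],"twist":[0,0,0]},{"dp":[-0.002,0,0],"twist":[0,0,0]},{"dp":[-0.002,0,0],"twist":[0,0,0]},{"dp":[-0.002,0,0],"twist":[0,0,0]},{"dp":[-0.002,0,0],"twist":[0,0,0]},{"dp":[0,0,0],"twist":[0,0,0]},{"dp":[0,0,0],"twist":[0,0,0]}]'
python3 w.py 5; python3 m.py w5.npz
```

```text
t: 12.13
ee_pos: [0.56, -0.0466, 0.0692]
eef_rot: [3.141, -0.0, 1.756]
force: [-0.0, 1.4, 5.0]
width: 0.0188
gripper_force: 49.3
[ 0.56   -0.0466  0.0692] [ 1.7997e+02 -1.0000e-02  1.0064e+02]
plate 39560 [554.5 -21.5] [120.5 127.8] 10.8 0.0139
fixed 62 [ 438.3 -131.2] [2.9 3. ] 49.2 0.0406
loose 6095 [607.1 -45. ] [169.2  39.8] 0.0 0.0427
foot 3142 [564.  -66.8] [33.  60.4] 8.1 0.0507
top 4528 [557.2 -48.2] [88.6 23.6] 10.8 0.1094
tab 2660 [559.  -46.7] [46.2 22.7] 10.0 0.0784
foot top 2570 [[-15.9, -32.0], [15.8, -11.5]] 0.0509
loose 5487 [[-34.5, -11.2], [34.4, 33.3]] 0.0428
tab 2474 [[-22.0, 10.7], [21.8, 28.6]] 0.0785
bars 4976 [[-56.5, 2.2], [56.3, 89.3]] 0.0187
```

```bash
python3 -m handwheel '[{"dp":[-0.001,0,0],"twist":[0,0,0]},{"dp":[-0.001,0,0],"twist":[0,0,0]},{"dp":[-0.001,0,0],"twist":[0,0,0]},{"dp":[0,0,0],"twist":[0,0,0]},{"dp":[0,0,0],"twist":[0,0,0]}]'
python3 -m handwheel '[{"dp":[-0.001,0,0],"twist":[0,0,0]},{"dp":[0,0,0],"twist":[0,0,0]},{"dp":[0,0,0],"twist":[0,0,0]}]'
```

```text
t: 12.6
ee_pos: [0.5604, -0.0488, 0.0693]
eef_rot: [3.141, -0.001, 1.757]
force: [-3.9, 8.1, 6.3]
width: 0.0193
gripper_force: 49.5
t: 12.85
ee_pos: [0.5604, -0.0488, 0.0692]
eef_rot: [-3.142, -0.003, 1.757]
force: [-4.8, 16.9, 8.9]
width: 0.0192
gripper_force: 49.8
```

```bash
python3 - <<'E'
from h import *
f=robot.grab_frame("side");b=robot.grab_frame("scene")
np.savez("s6.npz",W=world(f),c=f["color"]);np.savez("a6.npz",W=world(b),c=b["color"])
x=cv2.resize(f["color"][180:330,220:400],None,fx=3,fy=3,interpolation=cv2.INTER_CUBIC)
cv2.imwrite("pics/d.png",x)
E
python3 m.py s6.npz; python3 m.py a6.npz
```

```text
foot top 549 [[-23.4, -69.6], [20.3, -14.9]] 0.0496
loose 811 [[-35.9, -13.9], [32.5, 29.4]] 0.0415
tab 99 [[-23.9, 3.9], [22.0, 21.2]] 0.0777
bars 277 [[-57.6, 1.2], [53.0, 88.9]] 0.0176
foot top 457 [[-19.9, -69.6], [25.0, -13.1]] 0.0507
loose 566 [[-29.9, -12.0], [38.1, 31.5]] 0.0424
tab 39 [[16.2, 6.3], [26.3, 23.1]] 0.0781
bars 376 [[-55.5, 2.3], [59.5, 88.5]] 0.0181
```

View pics/d.png

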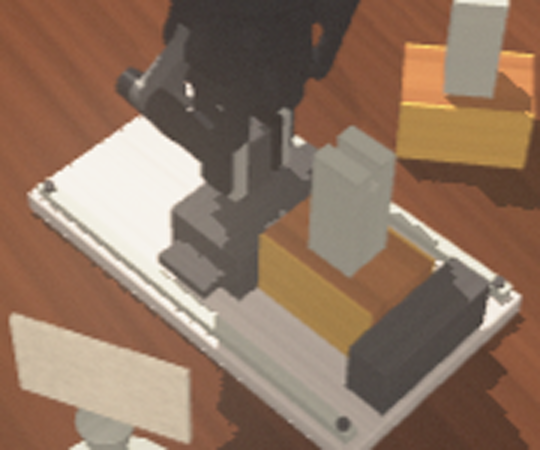

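The side crop shows the stand at (345,280), touching the loose jaw on one side and the fixed jaw at (420,330) on the other, square and upright. The force rose to 17 N with no further motion, so it is snug. I let go and retreat upward.

```bash
python3 -m handwheel '[{"dp":[0,0,0],"twist":[0,0,0]},{"dp":[0,0,0],"twist":[0,0,0]},{"dp":[0,0,0],"twist":[0,0,0]},{"dp":[0,0,0],"twist":[0,0,0]},{"dp":[0,0,0],"twist":[0,0,0]},{"dp":[0,0,0],"twist":[0,0,0]},{"dp":[0,0,-0.01],"twist":[0,0,0]},{"dp":[0,0,-0.025],"twist":[0,0,0]},{"dp":[0,0,-0.025],"twist":[0,0,0]},{"dp":[0,0,-0.025],"twist":[0,0,0]},{"dp":[0,0,-0.02],"twist":[0,0,0]},{"dp":[-0.025,0,-0.015],"twist":[0,0,0]},{"dp":[-0.03,0,0],"twist":[0,0,0]},{"dp":[-0.03,0,0],"twist":[0,0,0]},{"dp":[-0.015,0,0],"twist":[0,0,0]},{"dp":[0,0,0],"twist":[0,0,0]},{"dp":[0,0,0],"twist":[0,0,0]},{"dp":[0,0,0],"twist":[0,0,0]}]' 1
python3 w.py 7; python3 m.py w7.npz
```

```text
t: 14.45
ee_pos: [0.5788, -0.1481, 0.189]
eef_rot: [-3.141, -0.0, 1.757]
force: [-0.1, 0.2, 0.3]
width: 0.0853
gripper_force: 0.0
[ 0.5788 -0.1481  0.189 ] [-1.7999e+02 -2.0000e-02  1.0066e+02]
plate 16188 [566.2 -84.3] [120.5 165.4] 10.6 0.0143
fixed 2362 [ 524.5 -151.4] [ 35. 180.] 89.7 0.0429
loose 2407 [549.6 -47. ] [283.1  35.9] 0.0 0.0429
foot 3439 [568.3 -97.8] [44.1 88. ] 11.2 0.051
top 1439 [ 570.6 -109.4] [24.  24.1] 10.5 0.1108
tab 480 [559.5 -48.5] [19.5 14.1] 10.7 0.0784
foot top 2757 [[-22.1, -69.7], [21.3, -14.7]] 0.051
loose 5691 [[-34.3, -13.2], [34.2, 30.2]] 0.043
tab 476 [[-9.6, 8.9], [9.7, 22.8]] 0.0785
bars 1366 [[-56.4, 0.8], [56.3, 59.9]] 0.0188
```

View pics/w7.png

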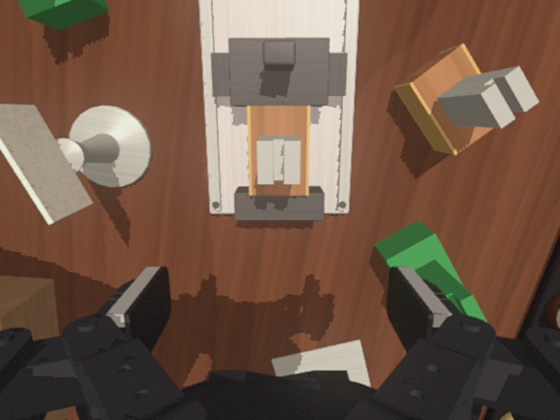

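Run:
```python
import numpy as np
a=np.radians(10.7);o=np.array([.5624,-.0641]);R=np.array([[np.cos(a),np.sin(a)],[-np.sin(a),np.cos(a)]])
for n in ("w4","w7"):
    d=np.load(n+".npz");P=d["W"].reshape(-1,3);H=(P[:,:2]-o)@R.T
    for lo,hi in ((-32,-24),(-18,-5),(5,18),(24,32)):
        k=(H[:,0]*1e3>lo)&(H[:,0]*1e3<hi)
        r=[]
        m=k&(abs(P[:,2]-.0425)<.002)
        f=H[m&(H[:,1]<-.06)&(H[:,1]>-.12),1];l=H[m&(H[:,1]>-.05)&(H[:,1]<.09),1]
        t=H[k&(abs(P[:,2]-.0505)<.0025)&(H[:,1]<.03)&(H[:,1]>-.1),1]
        g=lambda x,p: round(1e3*np.percentile(x,p),1) if len(x)>5 else None
        print(n,(lo,hi),"fixed face",g(f,99.5),"foot",g(t,.5),g(t,99.5),"loose face",g(l,.5))
```

```text
w4 (-32, -24) fixed face -78.2 foot None None loose face 31.9
w4 (-18, -5) fixed face -77.8 foot -55.2 8.0 loose face 31.9
w4 (5, 18) fixed face -77.8 foot -55.2 8.0 loose face 31.9
w4 (24, 32) fixed face -77.8 foot None None loose face 31.9
w7 (-32, -24) fixed face -77.9 foot None None loose face -13.8
w7 (-18, -5) fixed face -79.7 foot -77.5 9.0 loose face -13.8
w7 (5, 18) fixed face -79.7 foot -77.5 8.9 loose face -13.9
w7 (24, 32) fixed face -78.0 foot None None loose face -13.9
```

The gap between the faces measures 64 mm, equal to the foot's length, and it is even across the width: snug and square.

```bash
python3 -c "
from plant import robot
print(robot.finish_job())"
```

```text
the job is handed in; nothing more can be done
None
```

I turned the stand a quarter turn and set it upright and square on the plate with its oak ends to the jaws; it measures snug between them (64 mm gap) after letting go, the spare was left alone, and the job was handed in at about 14.5 s.

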